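Nest the casseroles and bar the carrier

ROBOT

A 7-joint arm with a two-finger parallel gripper is mounted at the origin on a cart in front of the work surface, level with it; the furniture and walls round the work are solid. World frame = base frame: x ahead of the robot, y to its left, z up, the work surface at z = 0. Lengths are in m, angles in rad, forces in N, time in s.
With the tool pointing down it reaches from about 0.4 to 0.85 m from the base axis. Payload 10.4 kg.
Tool frame: the origin (TCP) lies midway between the tips of the shut fingers; the grasp point (between the pads) lies 19 mm behind it; z points along the fingers, y is the line along which they close (so a half turn about z gives the same grasp; the last joint's range is limited). The gripper opens to 87 mm and grips with 3 to 60 N. Pads are 19 mm wide; open, the fingers measure 117 mm over their backs; the gripper's body (75 mm by 190 mm) begins 51 mm behind the grasp point.
Start: joints at [-1.224, 0.332, -0.065, 1.46, 0.022, 1.35, -0.088], TCP at [0.226, 0.583, 0.223] pointing down, gripper open.
Joint ranges: [-2.6, 2.6], [-0.5, 2.12], [-1.47, 1.34], [0.16, 2.42], [-1.27, 4.41], [0.06, 2.06], [-2.6, 2.6]. Speed limits (rad/s): [2.22, 2.22, 2.79, 2.79, 3.14, 3.14, 3.14].

INTERFACE

Orientations are given as a unit quaternion [x, y, z, w].
In Python, from bench import r gives the robot as it stands.
- The arm moves only by the tool carry_out, never from a script. Its argument "steps" is a list that holds one entry, the list of rows, each a list of 6 numbers: the shift along the tool's x, y, z in cm, then the turn, a rotation vector about the tool's x, y, z in rad. In form: [[[dx, dy, dz, wx, wy, wz], ...]]. A call has 1 to 20 rows; each row is the pose to reach, as a shift and turn from the pose commanded when the call began, along the tool's axes at that moment; what a row does not reach only later rows make up. A row lasts 1/12 s, in which the tool goes at most 41.7 mm and 7.16 degrees, less where a joint would pass 70% of its speed; a pose out of reach is approached as far as the arm can. A call with a gripper value outside its range is refused whole. "hand" is the closure, from -1 (fully open) to 1 (shut), set as the call begins (left out, the last holds). The fingers move at their own pace and stop on an object; "squeeze" is the grip in N (left out, the last holds). Time passes only in rows, so rows that repeat a pose let the fingers close. It gives the time, the measured TCP pose, the force, the opening and the grip force at its end, in the units of the state.
- r.read_state(): the state, without advancing time (a new reading comes with each control period).
- r.camera(name): name is "side" or "top"; returns the picture (420x560x3 uint8, red, green, blue); there is no depth.
- r.camera_params(name): a dict with "fx", "fy", "cx", "cy" (pixels), "view" (4x4, takes a point from world to camera coordinates). Camera axes: x right, y up, looking along -z (the intrinsics and any distortion apply to the point x, -y, -z); pixel columns grow to the right and rows downward; lengths in m; the calibration is good to about 2 mm. A picture is of the moment at which its call begins. camera_params takes no time and is no camera call.
- r.close_job(): hands the job in; it is judged then, once.
The state is a dict: "time": time; "joint_positions": joint angles; "joint_vel": joint speeds; "joint_torque": joint torques, N m; "ee_pos": TCP position; "eef_rot": TCP orientation; "ft_force": force on the tool from outside, world axes, zero at the start; "torque": the same for the moment, N m; "width": finger opening in m; "grip_force": force on a finger pad.
Only numpy, scipy, OpenCV 4.12 (cv2) and the standard library are available. Lean on these libraries where they do the work, as an engineer would, in place of code of your own. Each camera call takes 0.05 s, during which the arm holds its last target. There are 200 camera calls.

TASK

Put the three handled casseroles away: stand the largest in the carrier's ring, then nest the middle one in it and the smallest in that, each right down and level, with the handles fanned out so that about three finger-widths or more lie between any two. Then lift the drop bar over the carrier's two forked keepers and let it drop fully into both notches, tab up, across the nest. Leave the other things on the bench standing where they are.

Things in the scene. Friction and masses are not known exactly. Their poses are not given: they have to be found in the camera images.
- pan_large_grip (a point): middle of the black plastic grip (40 long, 12 wide, 16 deep) on the handle of the largest of three steel casseroles; 92 mm from the pan's axis, 45 above its underside. x outward along the handle, z up. The grip runs from 72 to 112 mm from the axis, top 5 above the rim, on a flat strap 10 wide, 4 thick, flush with the rim. Pinch it across its width.
- pan_large_foot (a point): centre of the underside of the largest of three open, tapered stainless-steel casseroles (about 160 g): height 48 mm, outer diameter 120 at the rim, 100 at the foot, wall 3, floor 4 thick; one straight handle along own +x, z up.
- pan_medium_grip (a point): middle of the black plastic grip (40 long, 12 wide, 16 deep) on the handle of the middle-sized of three steel casseroles; 92 mm from the pan's axis, 47 above its underside. x outward along the handle, z up. The grip runs from 72 to 112 mm from the axis, top 5 above the rim, on a flat strap 10 wide, 4 thick, flush with the rim. Pinch it across its width.
- pan_medium_foot (a point): centre of the underside of the middle-sized of three open, tapered stainless-steel casseroles (about 120 g): height 50 mm, outer diameter 98 at the rim, 78 at the foot, wall 3, floor 4 thick; one straight handle along own +x, z up. Nested, it stands on the floor of the next larger one.
- pan_small_grip (a point): middle of the black plastic grip (40 long, 12 wide, 16 deep) on the handle of the smallest of three steel casseroles; 92 mm from the pan's axis, 49 above its underside. x outward along the handle, z up. The grip runs from 72 to 112 mm from the axis, top 5 above the rim, on a flat strap 10 wide, 4 thick, flush with the rim. Pinch it across its width.
- pan_small_foot (a point): centre of the underside of the smallest of three open, tapered stainless-steel casseroles (about 90 g): height 52 mm, outer diameter 76 at the rim, 58 at the foot, wall 3, floor 4 thick; one straight handle along own +x, z up. Nested, it stands on the floor of the next larger one.
- carrier_seat (a point): centre of the carrier's board inside its locating ring, 8 mm above the bench. The carrier is fixed: grey board 140 (x) x 320 (y) x 8, ring inside diameter 112, 6 high, keepers at both ends. Nested grips lie at overlapping heights: one handle over another stops the inner pan going down. Handles end 20 short of the keepers and pass 5 under the bar, so may point any way.
- carrier_notches (a point): midway between the notches of the carrier's two forked steel keepers, at the notch bottoms, 78 mm above the bench; y points to one keeper, z up. The keepers stand at own y = +140 and -140, 16 thick (y), 48 wide (x), tops 110 above the bench. The open-topped notches are 24 wide for 13 mm up, then flare to about 38
- bar_tab (a point): middle of the black upright tab (18 wide in x, 44 long, 44 high) on the loose drop bar, 34 mm above the bar's underside; bar along y, z up. Aluminium, 16 wide, 12 high, about 150 g; a black collar (30 wide, 14 high, 318 between their inner faces, 346 overall) at each end goes outside the keepers. Lies tab up on the bench; either way round will do
- dish: bystander: a small clear petri dish, 69 diameter, 15 high (mm); origin at the centre of its underside
- beaker: bystander: a small beaker, 66 diameter, 82 high (mm); origin at the centre of its underside
- dropper: bystander: a dropper bottle, 51 diameter, 143 high (mm); origin at the centre of its underside
- dark: bystander: a dark bottle with a grey cap, 51 diameter, 93 high (mm); origin at the centre of its underside

How it is judged:
By the outcome, as a careful person would: the job done as asked, in the order asked, and still so for the second after the job is handed in, with the robot touching nothing.
It also fails if it takes over 72 s, if anything falls off the work surface, if the arm or the gripper's body presses on something with over 40 N, if the wrist force passes 120 N, or if a joint passes its speed limit or range.

## Working session

There is one attempt and no reset: what is moved stays moved. The work goes in short steps, Python scripts to look and compute and a tool call to move; the robot and the scene stay as the last step left them, time stands still between calls to the robot, and variables do not carry over. Pictures are saved under pics/ and viewed, at most 15 in all, crops included, and the job is handed in when it is done.

Besides the shell and the picture viewer there is one more tool, called after "Request:" as name(argument=value, ...), one argument or row to a line, values as JSON. carry_out: Moves the arm, as the interface text tells. Its arguments: {"type":"object","properties":{"steps":{"type":"array","items":{"type":"array","items":{"type":"array","items":{"type":"number"}}}},"hand":{"type":"number"},"squeeze":{"type":"number"}},"required":["steps"]}

```bash
mkdir -p pics; ls; python3 - <<'E'
from bench import r
import cv2,numpy as np
for n in("top","side"):
    im=r.camera(n); cv2.imwrite(f"pics/{n}0.png",im[:,:,::-1]); p=r.camera_params(n); print(n,{k:(np.round(v,3).tolist()) for k,v in p.items()})
s=r.read_state();print(s)
E
```

```text
pics
top {'fx': 532.658, 'fy': 532.658, 'cx': 284.95, 'cy': 199.047, 'view': [[-0.022, -1.0, 0.012, -0.013], [0.993, -0.02, 0.116, -0.577], [-0.115, 0.014, 0.993, -1.723], [0.0, 0.0, 0.0, 1.0]]}
side {'fx': 380.958, 'fy': 380.958, 'cx': 278.666, 'cy': 212.641, 'view': [[0.989, -0.145, -0.002, -0.581], [0.065, 0.433, 0.899, -0.108], [-0.13, -0.89, 0.438, -0.979], [0.0, 0.0, 0.0, 1.0]]}
{'time': 0.1, 'joint_positions': array([-1.22360081,  0.33279329, -0.06469623,  1.46083654,  0.02160361,
        1.34988677, -0.08850215]), 'joint_vel': array([-1.32765824e-03, -2.56048174e-03, -3.51400986e-05, -9.58060602e-04,
        4.04957661e-04, -6.16162953e-04,  1.70256280e-03]), 'joint_torque': array([ 9.05863271e-04, -6.24536419e+01,  2.45337031e-02, -3.90725720e+01,
       -6.14033779e-02,  3.65001080e-02,  7.78067283e-05]), 'ee_pos': array([0.22577596, 0.58243839, 0.22185302]), 'eef_rot': array([ 1.83839192e-01,  9.82956141e-01, -6.08510178e-04, -8.36361704e-05]), 'ft_force': array([ 0.34560485, -0.51955176,  0.12854931]), 'torque': array([ 0.02831346, -0.00346403, -0.02602571]), 'grip_force': 0.0, 'width': 0.08683640277158752}
```

View pics/top0.png

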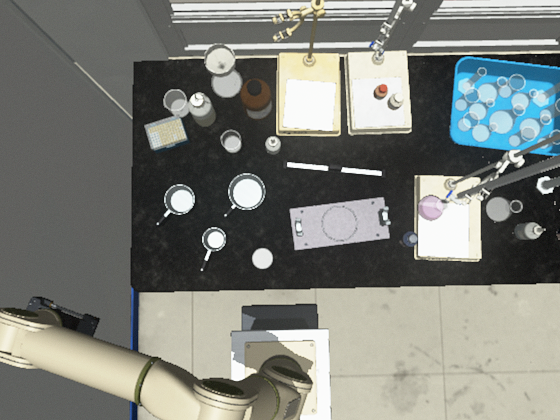

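View pics/side0.png

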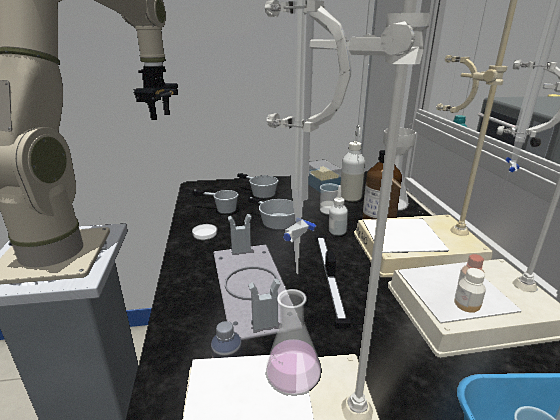

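The top view shows the large pan at about (246,193), the medium at (180,199) and the small at (213,240), with handles pointing lower left. The carrier ring is at (340,224) and the bar runs from (287,165) to (382,174). Next I'll enlarge the work area.

```bash
cat > h.py <<'E'
from bench import r
import cv2,numpy as np
from scipy.spatial.transform import Rotation as R
def ray(n,u,v):
    p=r.camera_params(n);V=np.array(p["view"]);c=-V[:3,:3].T@V[:3,3]
    return c,V[:3,:3].T@np.array([(u-p["cx"])/p["fx"],-(v-p["cy"])/p["fy"],-1.])
def onz(n,u,v,z):
    c,d=ray(n,u,v);return (c+d*(z-c[2])/d[2])
def pix(n,P):
    p=r.camera_params(n);V=np.array(p["view"]);q=V[:3,:3]@np.array(P)+V[:3,3]
    return np.array([p["cx"]+p["fx"]*q[0]/-q[2],p["cy"]+p["fy"]*q[1]/q[2]])
E
python3 - <<'E'
from h import *
im=cv2.imread("pics/top0.png")
c=cv2.resize(im[150:280,150:400],None,fx=3.2,fy=3.2,interpolation=cv2.INTER_CUBIC)
c=np.clip((c/255.)**.5*255,0,255).astype('u1')
cv2.imwrite("pics/crop0.png",c)
hsv=cv2.cvtColor(im,cv2.COLOR_BGR2HSV)
for t in(100,):
    m=(im.min(2)>t).astype('u1')
    n,l,s,ce=cv2.connectedComponentsWithStats(m)
    for i in range(1,n):
        x,y,w,h,a=s[i]
        if a>8 and 150<ce[i][0]<400 and 120<ce[i][1]<280: print(t,s[i],ce[i].round(1),onz("top",*ce[i],0).round(3))
E
```

```text
100 [220 130  21  23 307] [231.3 141.9] [0.78  0.153 0.   ]
100 [265 136  16  16 200] [272.6 143.4] [0.771 0.013 0.   ]
100 [287 162  42   9 229] [307.2 166. ] [ 0.691 -0.103  0.   ]
100 [341 167  41   9 224] [361.  171.1] [ 0.67  -0.285  0.   ]
100 [228 173  38  37 924] [246.6 192.5] [0.605 0.103 0.   ]
100 [164 184  31  33 618] [179.9 200.3] [0.583 0.327 0.   ]
100 [ 289  197  102   53 4020] [338.8 223.1] [ 0.495 -0.204  0.   ]
100 [202 227  24  34 418] [214.  240.6] [0.446 0.214 0.   ]
100 [252 248  21  21 352] [262.  258.1] [0.385 0.055 0.   ]
```

View pics/crop0.png

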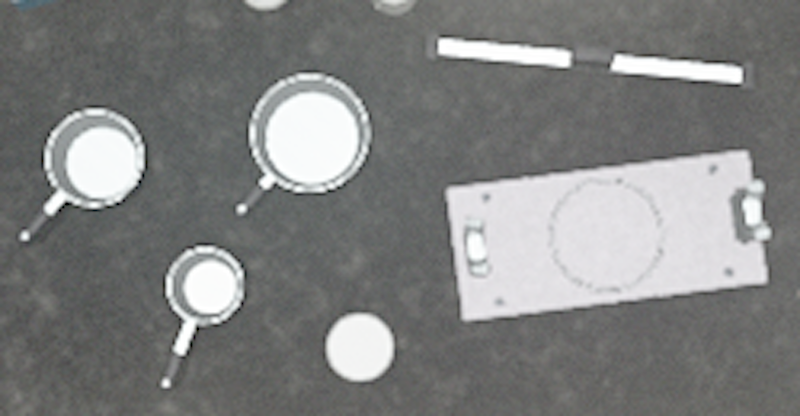

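The enlarged crop shows the rims as clean circles with a bright dot at each handle tip. The carrier has four screw dots at crop (486,197), (713,169), (499,301) and (729,272), and its ring is centred near (607,235). The bar's tab is at crop (592,58). Next I'll measure these.

```bash
cat > meas.py <<'E'
from h import *
def pan(im,c,rr,H,tag):
    # rim: radial edge scan from approx centre at rim plane, circle fit in world
    g=cv2.GaussianBlur(im,(0,0),.6).max(2).astype('f4')
    P0=np.array(c,float)
    for it in range(4):
        pts=[]
        for a in np.radians(np.arange(0,360,4)):
            rs=np.arange(rr-.012,rr+.012,.0005)
            q=np.array([pix("top",[P0[0]+t*np.cos(a),P0[1]+t*np.sin(a),H]) for t in rs],'f4')
            v=cv2.remap(g,q[None,:,0].copy(),q[None,:,1].copy(),cv2.INTER_LINEAR)[0]
            d=np.diff(v);k=d.argmin()
            if d[k]<-2: pts.append((P0[0]+rs[k]*np.cos(a),P0[1]+rs[k]*np.sin(a)))
        pts=np.array(pts)
        for _ in range(3):
            A=np.c_[2*pts,np.ones(len(pts))];s=np.linalg.lstsq(A,(pts**2).sum(1),rcond=None)[0]
            R0=np.sqrt(s[2]+s[:2]@s[:2]);e=abs(np.hypot(*(pts-s[:2]).T)-R0)
            pts=pts[e<max(.0015,2*np.median(e))]
        P0=s[:2]
    return P0,R0,len(pts)
E
python3 - <<'E'
from meas import *
im=cv2.imread("pics/top0.png")
f=lambda x,y:np.array([150+(x+.5)/3.2-.5,150+(y+.5)/3.2-.5])
for n,c,e,rr,H in(("L",(310,133),(241,210),.06,.048),("M",(95,158),(25,237),.049,.05),("S",(204,286),(166,383),.038,.052)):
    P,R0,k=pan(im,onz("top",*f(*c),H)[:2],rr,H,n)
    u=f(*e).round().astype(int);w=im[u[1]-1:u[1]+2,u[0]-1:u[0]+2].min(2).astype(float);w-=w.min()
    yy,xx=np.mgrid[u[1]-1:u[1]+2,u[0]-1:u[0]+2];T=onz("top",(w*xx).sum()/w.sum(),(w*yy).sum()/w.sum(),H)[:2]
    d=T-P;h=np.arctan2(d[1],d[0]);G=P+.092*np.array([np.cos(h),np.sin(h)])
    print(n,"axis",P.round(4),"R",R0.round(4),k,"tip",np.hypot(*d).round(4),"h",np.degrees(h).round(1),"grip",G.round(4))
# carrier screws: darkest local centroid
g=im.max(2).astype(float);S=[]
for e in((486,197),(713,169),(499,301),(729,272)):
    u=f(*e).round().astype(int);yy,xx=np.mgrid[u[1]-2:u[1]+3,u[0]-2:u[0]+3]
    w=g[u[1]-2:u[1]+3,u[0]-2:u[0]+3];w=np.clip(np.median(w)-8-w,0,None);S.append(onz("top",(w*xx).sum()/w.sum(),(w*yy).sum()/w.sum(),.008)[:2])
S=np.array(S);print("screws",S.round(4).tolist());C=S.mean(0);d=S[0]+S[2]-S[1]-S[3];print("seat",C.round(4),"ydir",np.degrees(np.arctan2(d[1],d[0])).round(1))
m=(im.min(2)>100).astype('u1')
q=cv2.findNonZero(m[190:255,285:395])[:,0]+[285,190]
rc=cv2.minAreaRect(onz and np.array([onz("top",*a,.008)[:2] for a in q],'f4'));print("board rect",rc)
q=cv2.findNonZero(m[158:180,284:386])[:,0]+[284,158];W=np.array([onz("top",*a,.012)[:2] for a in q],'f4')
rc=cv2.minAreaRect(W);print("bar rect",rc,"mean",W.mean(0))
l=cv2.fitLine(W,cv2.DIST_HUBER,0,.01,.01).ravel();print("bardir",np.degrees(np.arctan2(l[1],l[0])),l)
t=(W-l[2:])@l[:2];print("mid",l[2:]+l[:2]*(t.max()+t.min())/2,t.max()-t.min())
E
```

```text
Traceback (most recent call last):
  File "meas.py", line 10, in pan
    q=np.array([pix("top",[P0[0]+t*np.cos(a),P0[1]+t*np.sin(a),H]) for t in rs],'f4')
                ~~~^^^^^^^^^^^^^^^^^^^^^^^^^^^^^^^^^^^^^^^^^^^^^^^
  File "h.py", line 10, in pix
    p=r.camera_params(n);V=np.array(p["view"]);q=V[:3,:3]@np.array(P)+V[:3,3]
ValueError: time passes only in moves, steps and waits
```

```bash
sed -i 's/r\.camera_params(n)/CP[n]/; s/^def ray/CP={k:r.camera_params(k) for k in("top","side")}\ndef ray/' h.py
cat > m1.py <<'E'
from meas import *
im=cv2.imread("pics/top0.png")
f=lambda x,y:np.array([150+(x+.5)/3.2-.5,150+(y+.5)/3.2-.5])
for n,c,e,rr,H in(("L",(310,133),(241,210),.06,.048),("M",(95,158),(25,237),.049,.05),("S",(204,286),(166,383),.038,.052)):
    P,R0,k=pan(im,onz("top",*f(*c),H)[:2],rr,H,n)
    u=f(*e).round().astype(int);w=im[u[1]-1:u[1]+2,u[0]-1:u[0]+2].min(2).astype(float);w-=w.min()
    yy,xx=np.mgrid[u[1]-1:u[1]+2,u[0]-1:u[0]+2];T=onz("top",(w*xx).sum()/w.sum(),(w*yy).sum()/w.sum(),H)[:2]
    d=T-P;h=np.arctan2(d[1],d[0]);G=P+.092*np.array([np.cos(h),np.sin(h)])
    print(n,"axis",P.round(4),"R",R0.round(4),k,"tip",np.hypot(*d).round(4),"h",np.degrees(h).round(1),"grip",G.round(4))
g=im.max(2).astype(float);S=[]
for e in((486,197),(713,169),(499,301),(729,272)):
    u=f(*e).round().astype(int);yy,xx=np.mgrid[u[1]-2:u[1]+3,u[0]-2:u[0]+3]
    w=g[u[1]-2:u[1]+3,u[0]-2:u[0]+3];w=np.clip(np.median(w)-8-w,0,None);S.append(onz("top",(w*xx).sum()/w.sum(),(w*yy).sum()/w.sum(),.008)[:2])
S=np.array(S);print("screws",S.round(4).tolist());C=S.mean(0);d=S[0]+S[2]-S[1]-S[3];print("seat",C.round(4),"ydir",np.degrees(np.arctan2(d[1],d[0])).round(1))
m=(im.min(2)>100).astype('u1')
q=cv2.findNonZero(m[190:255,285:395])[:,0]+[285,190]
print("board rect",cv2.minAreaRect(np.array([onz("top",*a,.008)[:2] for a in q],'f4')))
q=cv2.findNonZero(m[158:180,284:386])[:,0]+[284,158];W=np.array([onz("top",*a,.012)[:2] for a in q],'f4')
l=cv2.fitLine(W,cv2.DIST_HUBER,0,.01,.01).ravel();print("bardir",np.degrees(np.arctan2(l[1],l[0])))
t=(W-l[2:])@l[:2];print("mid",l[2:]+l[:2]*(t.max()+t.min())/2,t.max()-t.min())
E
python3 m1.py
```

```text
L axis [0.6035 0.1014] R 0.0612 68 tip 0.1035 h 137.4 grip [0.5357 0.1636]
M axis [0.5822 0.3207] R 0.05 71 tip 0.1058 h 138.4 grip [0.5134 0.3818]
S axis [0.4498 0.2084] R 0.0391 70 tip 0.1045 h 157.7 grip [0.3647 0.2433]
screws [[0.5371, -0.0795], [0.562, -0.3176], [0.4281, -0.0905], [0.4539, -0.3297]]
seat [ 0.4953 -0.2043] ydir 96.0
board rect ((0.49569109082221985, -0.20864850282669067), (0.14124810695648193, 0.3303433954715729), 5.9683356285095215)
bardir 83.36763
mid [ 0.6788132  -0.19232658] 0.31886286
```

Checks agree: rim radii are within 1.2 mm and the bar length comes out at 319 mm. Next I'll write the move helper, then approach the large pan.

```bash
cat > go.py <<'E'
import sys
from h import *
# args: targets x,y,z,beta(deg world angle of tool y)
s=r.read_state();p=s["ee_pos"];M=R.from_quat(s["eef_rot"]).as_matrix()
print("t",s["time"],"p",p.round(4),"beta",np.degrees(np.arctan2(M[1,1],M[0,1])).round(1),"zax",M[:,2].round(3),"q",s["joint_positions"].round(2),"w",round(s["width"],4),"gf",s["grip_force"],"F",s["ft_force"].round(1))
for a in sys.argv[1:]:
    x,y,z,b=map(float,a.split(","));b=np.radians(b)
    yt=np.array([np.cos(b),np.sin(b),0]);zt=np.array([0,0,-1.]);T=np.c_[np.cross(yt,zt),yt,zt]
    print(a,((M.T@(np.array([x,y,z])-p))*100).round(2),R.from_matrix(M.T@T).as_rotvec().round(3))
E
python3 go.py .5357,.1636,.11,47.4 .5357,.1636,.027,47.4
```

```text
t 0.1 p [0.2258 0.5824 0.2219] beta 68.8 zax [-0.    -0.001 -1.   ] q [-1.22  0.33 -0.06  1.46  0.02  1.35 -0.09] w 0.0868 gf 0.0 F [ 0.3 -0.5  0.1]
.5357,.1636,.11,47.4 [-44.03 -27.84  11.22] [-0.001  0.     0.374]
.5357,.1636,.027,47.4 [-44.03 -27.83  19.52] [-0.001  0.     0.374]
```

Request:
carry_out(
  steps=[
    [[-44.03,-27.84,8,0,0,0.374],[-44.03,-27.84,8,0,0,0.374],[-44.03,-27.84,8,0,0,0.374],[-44.03,-27.84,8,0,0,0.374],[-44.03,-27.84,8,0,0,0.374],[-44.03,-27.84,8,0,0,0.374],[-44.03,-27.84,8,0,0,0.374],[-44.03,-27.84,8,0,0,0.374],[-44.03,-27.84,8,0,0,0.374],[-44.03,-27.84,8,0,0,0.374],[-44.03,-27.84,8,0,0,0.374],[-44.03,-27.84,8,0,0,0.374],[-44.03,-27.84,8,0,0,0.374],[-44.03,-27.84,8,0,0,0.374],[-44.03,-27.84,8,0,0,0.374],[-44.03,-27.84,8,0,0,0.374]],
  ],
  hand=-0.1,
)

```text
time: 1.43
ee_pos: [0.5353, 0.1648, 0.1423]
eef_rot: [0.363, 0.932, -0.0, -0.0]
ft_force: [0.4, -1.2, -0.7]
width: 0.0478
grip_force: 0.0
```

```bash
python3 go.py .5357,.1636,.06,47.4 .5357,.1636,.027,47.4
```

```text
t 1.4333 p [0.5353 0.1648 0.1423] beta 47.4 zax [-0.001  0.    -1.   ] q [-0.65  0.25  0.31  1.75 -0.08  1.15  0.52] w 0.0478 gf 0.0 F [ 0.4 -1.2 -0.7]
.5357,.1636,.06,47.4 [-0.12 -0.06  8.23] [-0.    -0.001  0.   ]
.5357,.1636,.027,47.4 [-0.13 -0.06 11.53] [-0.    -0.001  0.   ]
```

Request:
carry_out(
  steps=[
    [[0,0,4,0,0,0],[0,0,7,0,0,0],[0,0,9.5,0,0,0],[0,0,11,0,0,0],[0,0,11.5,0,0,0],[0,0,11.5,0,0,0],[0,0,11.5,0,0,0]],
  ],
)

```text
time: 2.02
ee_pos: [0.536, 0.1652, 0.0285]
eef_rot: [0.363, 0.932, 0.001, 0.0]
ft_force: [0.5, 0.4, 1.0]
width: 0.0476
grip_force: 0.0
```

Request:
carry_out(
  steps=[
    [[0,0,0,0,0,0],[0,0,0,0,0,0],[0,0,0,0,0,0],[0,0,0,0,0,0],[0,0,0,0,0,0],[0,0,0,0,0,0],[0,0,0,0,0,0],[0,0,0,0,0,0]],
  ],
  hand=1,
  squeeze=50,
)

```text
time: 2.68
ee_pos: [0.5359, 0.164, 0.0277]
eef_rot: [0.363, 0.932, 0.0, 0.0]
ft_force: [-0.2, -0.1, 1.1]
width: 0.0114
grip_force: 49.9
```

Request:
carry_out(
  steps=[
    [[0,0,-1,0,0,0],[0,0,-3,0,0,0],[0,0,-6,0,0,0],[0,0,-9,0,0,0],[0,0,-12,0,0,0],[0,0,-14,0,0,0],[0,0,-15,0,0,0],[0,0,-15,0,0,0]],
  ],
)

```text
time: 3.35
ee_pos: [0.5368, 0.1645, 0.18]
eef_rot: [0.363, 0.932, 0.001, 0.001]
ft_force: [0.0, -0.8, -2.9]
width: 0.0115
grip_force: 49.9
```

```bash
python3 - <<'E'
from h import *
im=r.camera("side")[:,:,::-1];cv2.imwrite("pics/side1.png",cv2.resize(im[120:360,130:450],None,fx=2.4,fy=2.4))
E
python3 go.py
```

```text
t 3.4 p [0.5359 0.1642 0.1779] beta 47.4 zax [ 0.001  0.001 -1.   ] q [-0.65  0.22  0.32  1.71 -0.07  1.22  0.51] w 0.0114 gf 49.93159979581833 F [-0.2 -0.3 -2.8]
```

View pics/side1.png

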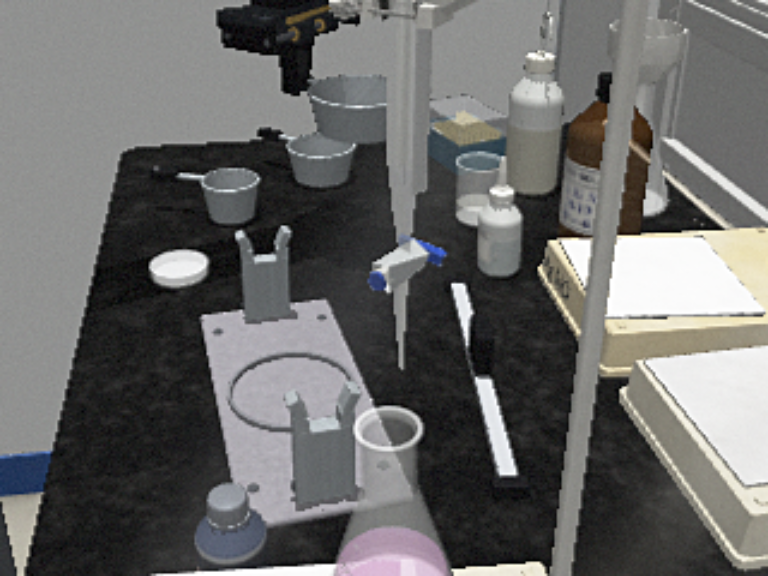

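The pan hangs level in the gripper (side view, rim near (350,90)). Next I'll carry it over to the ring.

```bash
python3 go.py .4060,-.1820,.178,76 .4060,-.1820,.0355,76
```

```text
t 3.4 p [0.5359 0.1642 0.1779] beta 47.4 zax [ 0.001  0.001 -1.   ] q [-0.65  0.22  0.32  1.71 -0.07  1.22  0.51] w 0.0114 gf 49.93159979581833 F [-0.2 -0.3 -2.8]
.4060,-.1820,.178,76 [-13.88 -34.27  -0.04] [ 0.001  0.    -0.499]
.4060,-.1820,.0355,76 [-13.88 -34.29  14.21] [ 0.001  0.    -0.499]
```

Request:
carry_out(
  steps=[
    [[-0.4,-1,0,0,0,-0.015],[-1.4,-3.4,0,0,0,-0.05],[-2.8,-6.8,0,0,0,-0.1],[-4.2,-10.3,0,0,0,-0.15],[-5.6,-13.7,0,0,0,-0.2],[-6.9,-17.1,0,0,0,-0.25],[-8.3,-20.5,0,0,0,-0.3],[-9.7,-24,0,0,0,-0.35],[-11.1,-27.4,0,0,0,-0.4],[-12.5,-30.8,0,0,0,-0.45],[-13.4,-33.2,0,0,0,-0.48],[-13.88,-34.2,0,0,0,-0.5],[-13.88,-34.2,0,0,0,-0.5],[-13.88,-34.2,0,0,0,-0.5]],
  ],
)

```text
time: 4.57
ee_pos: [0.4055, -0.1813, 0.1762]
eef_rot: [0.122, 0.992, 0.0, -0.001]
ft_force: [0.7, 0.5, -2.9]
width: 0.0115
grip_force: 49.9
```

```bash
python3 - <<'E'
from meas import *
im=r.camera("top")[:,:,::-1];cv2.imwrite("pics/top2.png",cv2.resize(np.ascontiguousarray(im[150:280,260:420]),None,fx=4,fy=4))
s=r.read_state()
for H in(.199,):
    try: print(pan(np.ascontiguousarray(im),(.4953,-.2043),.06,.152+.048,""))
    except Exception as e: print(e)
E
python3 go.py .4060,-.1820,.0355,76
```

```text
(array([ 0.49086874, -0.21635672]), np.float64(0.06574168179686324), 32)
t 4.6167 p [ 0.406  -0.1806  0.1764] beta 76.0 zax [-0.002  0.    -1.   ] q [-0.31 -0.08  0.61  2.    0.05  1.2   1.61] w 0.0116 gf 49.93244022130966 F [-0.4  0.  -2.7]
.4060,-.1820,.0355,76 [-0.07 -0.13 14.09] [-0.    -0.002  0.001]
```

View pics/top2.png

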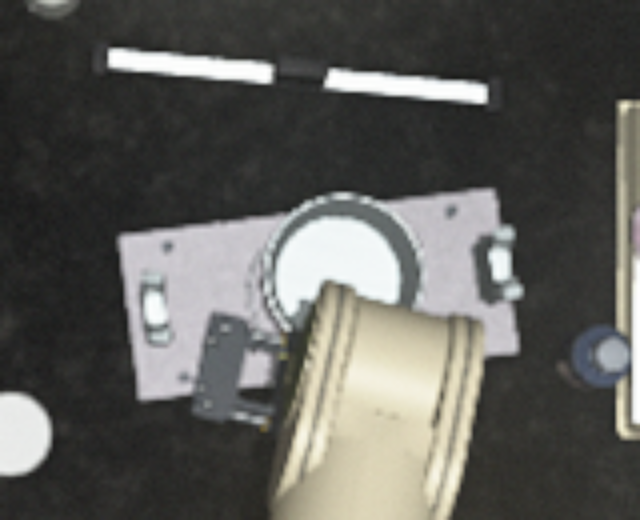

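The large pan is above the ring, level, with its rim centre near crop (342,273). I'll check that offset against the prediction.

```bash
python3 - <<'E'
from h import *
print(onz("top",260+342.5/4-.5,150+273/4-.5,.199))
E
```

```text
[ 0.4973305  -0.20029074  0.199     ]
```

Request:
carry_out(
  steps=[
    [[0,0,2,0,0,0],[0,0,5,0,0,0],[0,0,8,0,0,0],[0,0,9.5,0,0,0],[0,0,9.5,0,0,0],[0,0,9.5,0,0,0]],
  ],
)

```text
time: 5.12
ee_pos: [0.4061, -0.1806, 0.082]
eef_rot: [0.121, 0.993, -0.0, -0.001]
ft_force: [0.6, -0.8, -1.9]
width: 0.0115
grip_force: 49.9
```

```bash
python3 go.py .4060,-.1820,.0355,76
```

```text
t 5.1167 p [ 0.4061 -0.1806  0.082 ] beta 76.1 zax [-0.002 -0.    -1.   ] q [-0.3   0.07  0.64  2.11 -0.05  0.98  1.69] w 0.0115 gf 49.93153162300587 F [ 0.6 -0.8 -1.9]
.4060,-.1820,.0355,76 [-0.04 -0.13  4.65] [-0.001 -0.002  0.002]
```

Request:
carry_out(
  steps=[
    [[0,-0.25,1.5,0,0,0],[0,-0.25,3,0,0,0],[0,-0.25,4,0,0,0],[0,-0.25,4.5,0,0,0],[0,-0.25,4.65,0,0,0],[0,-0.25,4.65,0,0,0],[0,-0.25,4.65,0,0,0]],
  ],
)

```text
time: 5.7
ee_pos: [0.4064, -0.1841, 0.0367]
eef_rot: [0.122, 0.993, 0.0, 0.001]
ft_force: [-0.1, -0.7, -1.8]
width: 0.011
grip_force: 49.9
```

Request:
carry_out(
  steps=[
    [[0,0,0.1,0,0,0],[0,0,0.15,0,0,0],[0,0,0.15,0,0,0]],
  ],
)

```text
time: 5.95
ee_pos: [0.4061, -0.1841, 0.0352]
eef_rot: [0.122, 0.993, 0.0, 0.0]
ft_force: [-3.3, 2.6, 8.3]
width: 0.0117
grip_force: 49.9
```

```bash
python3 go.py
```

```text
t 5.95 p [ 0.4061 -0.1841  0.0352] beta 76.0 zax [ 0.001  0.    -1.   ] q [-0.27  0.16  0.64  2.14 -0.13  0.87  1.77] w 0.0117 gf 49.9350643157959 F [-3.3  2.6  8.3]
```

Request:
carry_out(
  steps=[
    [[0,0,-0.05,0,0,0],[0,0,-0.05,0,0,0],[0,0,-0.05,0,0,0],[0,0,-0.05,0,0,0],[0,0,-1,0,0,0],[0,0,-4,0,0,0],[0,0,-8,0,0,0],[0,0,-12,0,0,0],[0,0,-14,0,0,0],[0,0,-14,0,0,0]],
  ],
  hand=0,
)

```text
time: 6.78
ee_pos: [0.4081, -0.185, 0.1798]
eef_rot: [0.122, 0.993, 0.0, 0.004]
ft_force: [-0.0, -0.0, 0.5]
width: 0.043
grip_force: 0.0
```

```bash
python3 go.py .5134,.3818,.14,48.4 .5134,.3818,.029,48.4
```

```text
t 6.7833 p [ 0.4081 -0.185   0.1798] beta 76.0 zax [ 0.008 -0.    -1.   ] q [-0.32 -0.08  0.63  2.    0.05  1.2   1.61] w 0.043 gf 0.0 F [-0.  -0.   0.5]
.5134,.3818,.14,48.4 [ 3.54 57.54  4.03] [0.003 0.007 0.482]
.5134,.3818,.029,48.4 [ 3.62 57.52 15.13] [0.003 0.007 0.482]
```

Request:
carry_out(
  steps=[
    [[3.33,57.52,3,0,0,0.482],[3.33,57.52,3,0,0,0.482],[3.33,57.52,3,0,0,0.482],[3.33,57.52,3,0,0,0.482],[3.33,57.52,3,0,0,0.482],[3.33,57.52,3,0,0,0.482],[3.33,57.52,3,0,0,0.482],[3.33,57.52,3,0,0,0.482],[3.33,57.52,3,0,0,0.482],[3.33,57.52,3,0,0,0.482],[3.33,57.52,3,0,0,0.482],[3.33,57.52,3,0,0,0.482],[3.33,57.52,3,0,0,0.482],[3.33,57.52,3,0,0,0.482],[3.33,57.52,3,0,0,0.482],[3.33,57.52,3,0,0,0.482],[3.33,57.52,3,0,0,0.482],[3.33,57.52,3,0,0,0.482]],
  ],
)

```text
time: 8.28
ee_pos: [0.5126, 0.381, 0.1445]
eef_rot: [0.355, 0.935, -0.001, 0.0]
ft_force: [-0.7, -1.2, 0.2]
width: 0.0434
grip_force: 0.0
```

```bash
python3 - <<'E'
from meas import *
im=np.ascontiguousarray(r.camera("top")[:,:,::-1]);cv2.imwrite("pics/top3.png",cv2.resize(im[150:280,150:400],None,fx=3.2,fy=3.2))
print(pan(im,(.4953,-.2043),.06,.056,""))
print(pan(im,(.4498,.2084),.038,.052,""))
E
python3 go.py .5134,.3818,.029,48.4
```

```text
(array([ 0.50498746, -0.19963677]), np.float64(0.05392158514394301), 52)
(array([0.44994728, 0.20824104]), np.float64(0.038848414863994554), 69)
t 8.3333 p [0.5128 0.3806 0.1448] beta 48.3 zax [ 0.    -0.001 -1.   ] q [-0.82  0.41  0.14  1.53 -0.06  1.21  0.17] w 0.0437 gf 0.0 F [ 0.3 -0.   0.5]
.5134,.3818,.029,48.4 [ 0.04  0.14 11.58] [-0.     0.001 -0.002]
```

View pics/top3.png

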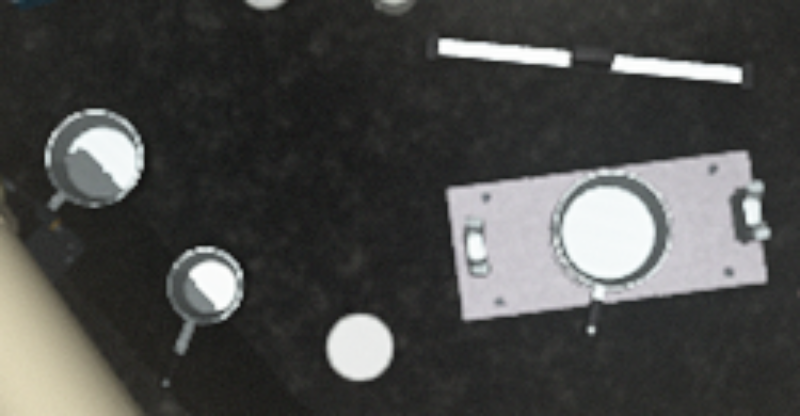

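The large pan sits in the ring, rim centre near crop (610,229), handle tip at (590,331). Next I'll pick up the medium pan.

Request:
carry_out(
  steps=[
    [[0,0.1,4,0,0,0],[0,0.1,7,0,0,0],[0,0.1,9.5,0,0,0],[0,0.1,11,0,0,0],[0,0.1,11.5,0,0,0],[0,0.1,11.5,0,0,0],[0,0.1,11.5,0,0,0]],
  ],
)

```text
time: 8.92
ee_pos: [0.5137, 0.3826, 0.0308]
eef_rot: [0.355, 0.935, 0.001, 0.0]
ft_force: [-0.3, 1.0, 0.2]
width: 0.0433
grip_force: 0.0
```

Request:
carry_out(
  steps=[
    [[0,0,0,0,0,0],[0,0,0,0,0,0],[0,0,0,0,0,0],[0,0,0,0,0,0],[0,0,0,0,0,0],[0,0,0,0,0,0],[0,0,0,0,0,0],[0,0,0,0,0,0]],
  ],
  hand=1,
)

```text
time: 9.58
ee_pos: [0.513, 0.3831, 0.0297]
eef_rot: [0.355, 0.935, 0.0, 0.0]
ft_force: [-0.1, -0.5, 0.7]
width: 0.0116
grip_force: 49.9
```

Request:
carry_out(
  steps=[
    [[0,0,-1,0,0,0],[0,0,-3,0,0,0],[0,0,-6,0,0,0],[0,0,-9,0,0,0],[0,0,-12,0,0,0],[0,0,-15,0,0,0],[0,0,-16,0,0,0],[0,0,-16,0,0,0],[0,0,-16,0,0,0]],
  ],
)

```text
time: 10.33
ee_pos: [0.5128, 0.3829, 0.1892]
eef_rot: [0.355, 0.935, 0.0, -0.0]
ft_force: [-1.5, 0.1, -1.1]
width: 0.0113
grip_force: 49.9
```

```bash
python3 - <<'E'
from h import *
f=lambda x,y:np.array([150+(x+.5)/3.2-.5,150+(y+.5)/3.2-.5])
print(onz("top",*f(610,229),.056),onz("top",*f(590,331),.056))
# circle of bright floor/rim: threshold contour fit in carrier window not used
C=np.array([.4953,-.2043]);
for h in(-29,41): print(h,C+.092*np.array([np.cos(np.radians(h)),np.sin(np.radians(h))]))
E
python3 go.py
```

```text
[ 0.49759358 -0.20233512  0.056     ] [ 0.39521526 -0.17869409  0.056     ]
-29 [ 0.57576501 -0.24890249]
41 [ 0.56473328 -0.14394257]
t 10.3333 p [0.5128 0.3829 0.1892] beta 48.4 zax [-0.  0. -1.] q [-0.82  0.38  0.14  1.47 -0.05  1.29  0.17] w 0.0113 gf 49.87421594560146 F [-1.5  0.1 -1.1]
```

```bash
python3 go.py .5781,-.2469,.19,-119
```

```text
t 10.3333 p [0.5128 0.3829 0.1892] beta 48.4 zax [-0.  0. -1.] q [-0.82  0.38  0.14  1.47 -0.05  1.29  0.17] w 0.0113 gf 49.87421594560146 F [-1.5  0.1 -1.1]
.5781,-.2469,.19,-119 [-46.69 -42.77  -0.09] [-0.    -0.     2.922]
```

Request:
carry_out(
  steps=[
    [[-1,-0.9,0,0,0,0.06],[-3,-2.7,0,0,0,0.18],[-5.4,-5,0,0,0,0.3],[-8,-7.3,0,0,0,0.42],[-10.5,-9.6,0,0,0,0.54],[-13,-11.9,0,0,0,0.66],[-15.5,-14.2,0,0,0,0.78],[-18,-16.5,0,0,0,0.9],[-20.5,-18.8,0,0,0,1.02],[-23,-21.1,0,0,0,1.14],[-25.5,-23.4,0,0,0,1.26],[-28,-25.7,0,0,0,1.38],[-30.5,-27.9,0,0,0,1.5],[-33,-30.2,0,0,0,1.62],[-35.5,-32.5,0,0,0,1.74],[-38,-34.8,0,0,0,1.86],[-40.5,-37.1,0,0,0,1.98],[-43,-39.4,0,0,0,2.1],[-45.3,-41.5,0,0,0,2.2],[-46.69,-42.77,0,0,0,2.3]],
  ],
)

```text
time: 12.0
ee_pos: [0.5766, -0.2506, 0.1874]
eef_rot: [0.999, 0.054, -0.002, 0.001]
ft_force: [-0.8, -0.1, -0.2]
width: 0.0117
grip_force: 49.9
```

```bash
python3 go.py .5781,-.2469,.19,-119
```

```text
t 12.0 p [ 0.5766 -0.2506  0.1874] beta -83.8 zax [-0.003 -0.001 -1.   ] q [-0.23  0.44  0.76  1.53 -0.3   1.3  -0.9 ] w 0.0117 gf 49.87209431827068 F [-0.8 -0.1 -0.2]
.5781,-.2469,.19,-119 [ 0.19 -0.35 -0.26] [0.002 0.003 0.613]
```

Request:
carry_out(
  steps=[
    [[0,0,0,0,0,0.12],[0,0,0,0,0,0.24],[0,0,0,0,0,0.36],[0,0,0,0,0,0.48],[0,0,0,0,0,0.58],[0,0,0,0,0,0.62],[0,0,0,0,0,0.62],[0,0,0,0,0,0.62]],
  ],
)

```text
time: 12.67
ee_pos: [0.5776, -0.2466, 0.1879]
eef_rot: [0.969, -0.249, -0.001, 0.0]
ft_force: [0.5, 0.4, -0.7]
width: 0.0112
grip_force: 49.9
```

```bash
python3 go.py .5781,-.2469,.042,-119;  python3 - <<'E'
from meas import *
im=np.ascontiguousarray(r.camera("top")[:,:,::-1]);cv2.imwrite("pics/top4.png",cv2.resize(im[150:280,260:420],None,fx=4,fy=4))
print(pix("top",(.4976,-.2023,.21)),pix("top",(.4976,-.2023,.056)))
E
```

```text
t 12.6667 p [ 0.5776 -0.2466  0.1879] beta -118.8 zax [-0.003  0.    -1.   ] q [-0.31  0.47  0.88  1.54 -0.37  1.31 -1.47] w 0.0112 gf 49.874961487948895 F [ 0.5  0.4 -0.7]
.5781,-.2469,.042,-119 [ 0.09 -0.02 14.59] [0.001 0.002 0.003]
[346.2618026 217.3442219] [340.27037331 221.21700088]
```

View pics/top4.png

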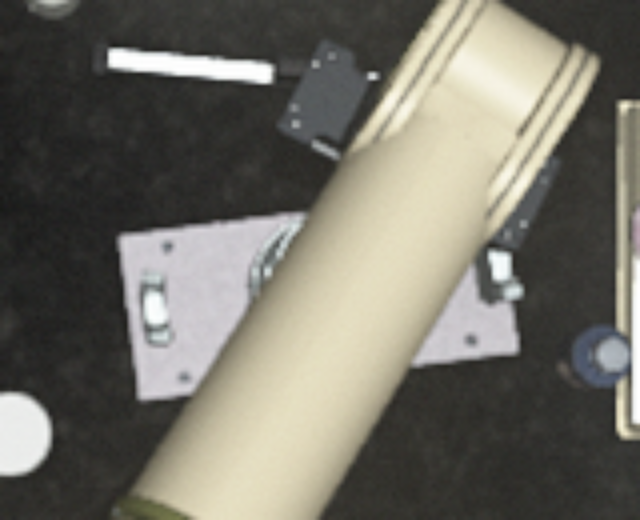

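The arm hides most of the pan here, and the gripper body comes close to the right keeper at (500,270). I'll turn the handle further from the keeper and then lower.

```bash
python3 go.py .5841,-.2338,.188,-110.5 .5841,-.2338,.042,-110.5
```

```text
t 12.7167 p [ 0.5777 -0.2467  0.1882] beta -118.8 zax [-0.002  0.    -1.   ] q [-0.31  0.47  0.88  1.54 -0.37  1.31 -1.47] w 0.0113 gf 49.87470354884863 F [-0.1 -0.  -0.7]
.5841,-.2338,.188,-110.5 [-0.06 -1.44  0.02] [ 0.001  0.002 -0.145]
.5841,-.2338,.042,-110.5 [-0.03 -1.45 14.62] [ 0.001  0.002 -0.145]
```

Request:
carry_out(
  steps=[
    [[-0.05,-0.7,0,0,0,-0.07],[-0.05,-1.44,0,0,0,-0.145],[-0.05,-1.44,2,0,0,-0.145],[-0.05,-1.44,4.5,0,0,-0.145],[-0.05,-1.44,7,0,0,-0.145],[-0.05,-1.44,8.5,0,0,-0.145],[-0.05,-1.44,8.5,0,0,-0.145],[-0.05,-1.44,8.5,0,0,-0.145]],
  ],
)

```text
time: 13.38
ee_pos: [0.5843, -0.234, 0.104]
eef_rot: [0.984, -0.178, -0.001, 0.0]
ft_force: [-0.0, -0.0, -0.6]
width: 0.0117
grip_force: 49.9
```

```bash
python3 go.py .5841,-.2338,.042,-110.5
```

```text
t 13.3833 p [ 0.5843 -0.234   0.104 ] beta -110.5 zax [-0.002  0.    -1.   ] q [-0.29  0.54  0.8   1.62 -0.41  1.16 -1.32] w 0.0117 gf 49.874780997633934 F [-0.  -0.  -0.6]
.5841,-.2338,.042,-110.5 [-0.01 -0.01  6.2 ] [ 0.     0.002 -0.001]
```

Request:
carry_out(
  steps=[
    [[0,0,1,0,0,0],[0,0,2.5,0,0,0],[0,0,4,0,0,0],[0,0,5.2,0,0,0],[0,0,5.9,0,0,0],[0,0,6.2,0,0,0],[0,0,6.2,0,0,0]],
  ],
)

```text
time: 13.97
ee_pos: [0.5849, -0.2341, 0.0424]
eef_rot: [0.984, -0.179, -0.0, 0.0]
ft_force: [0.7, -0.1, -0.6]
width: 0.0112
grip_force: 49.9
```

Request:
carry_out(
  steps=[
    [[0,0,0.05,0,0,0],[0,0,0.05,0,0,0]],
  ],
)

```text
time: 14.13
ee_pos: [0.5853, -0.2342, 0.0427]
eef_rot: [0.984, -0.179, 0.001, 0.0]
ft_force: [0.2, -0.5, -0.8]
width: 0.0116
grip_force: 49.9
```

Request:
carry_out(
  steps=[
    [[0,0,0.08,0,0,0],[0,0,0.12,0,0,0],[0,0,0.12,0,0,0]],
  ],
)

```text
time: 14.38
ee_pos: [0.5854, -0.2342, 0.0415]
eef_rot: [0.984, -0.179, 0.001, 0.0]
ft_force: [1.2, -0.1, 2.9]
width: 0.0116
grip_force: 49.9
```

Contact came at the expected height. Next I'll release and go to the small pan.

Request:
carry_out(
  steps=[
    [[0,0,0,0,0,0],[0,0,0,0,0,0],[0,0,0,0,0,0],[0,0,0,0,0,0],[0,0,-1,0,0,0],[0,0,-4,0,0,0],[0,0,-8,0,0,0],[0,0,-12,0,0,0],[0,0,-14,0,0,0],[0,0,-14,0,0,0],[0,0,-14,0,0,0]],
  ],
  hand=0.1,
)

```text
time: 15.3
ee_pos: [0.5854, -0.2343, 0.1825]
eef_rot: [0.984, -0.179, 0.001, -0.0]
ft_force: [-0.2, -0.5, -0.5]
width: 0.0393
grip_force: 0.0
```

```bash
python3 go.py .3647,.2433,.15,67.7 .3647,.2433,.15,-112.3
```

```text
t 15.3 p [ 0.5854 -0.2343  0.1825] beta -110.6 zax [ 0.003 -0.    -1.   ] q [-0.31  0.47  0.84  1.54 -0.36  1.29 -1.36] w 0.0393 gf 0.0 F [-0.2 -0.5 -0.5]
.3647,.2433,.15,67.7 [-37.46 -36.95   3.18] [ 4.000e-03 -1.000e-03 -3.112e+00]
.3647,.2433,.15,-112.3 [-37.46 -36.95   3.18] [-0.001 -0.003  0.03 ]
```

Request:
carry_out(
  steps=[
    [[-2,-2,0,0,0,-0.12],[-4,-3.9,0,0,0,-0.24],[-6,-5.9,0,0,0,-0.36],[-8,-7.9,0,0,0,-0.48],[-10,-9.9,0,0,0,-0.6],[-12,-11.8,0,0,0,-0.72],[-14,-13.8,0,0,0,-0.84],[-16,-15.8,0,0,0,-0.96],[-18,-17.8,0,0,0,-1.08],[-20,-19.7,0,0,0,-1.2],[-22,-21.7,0,0,0,-1.32],[-24,-23.7,0,0,0,-1.44],[-26,-25.6,0,0,0,-1.56],[-28,-27.6,0,0,0,-1.68],[-30,-29.6,0,0,0,-1.8],[-32,-31.6,0,0,0,-1.92],[-34,-33.5,0,0,0,-2.04],[-36,-35.5,0,0,0,-2.16],[-37.46,-36.95,0,0,0,-2.28],[-37.46,-36.95,0,0,0,-2.4]],
  ],
)

```text
time: 16.97
ee_pos: [0.3611, 0.2469, 0.1796]
eef_rot: [0.518, 0.855, -0.001, -0.001]
ft_force: [-0.0, -0.3, 0.4]
width: 0.0391
grip_force: 0.0
```

```bash
python3 go.py .3647,.2433,.15,67.7
```

```text
t 16.9667 p [0.3611 0.2469 0.1796] beta 27.6 zax [-0.002 -0.001 -1.   ] q [-1.03 -0.07  0.31  2.    0.02  1.21 -0.24] w 0.0391 gf 0.0 F [-0.  -0.3  0.4]
.3647,.2433,.15,67.7 [-0.49  0.16  2.96] [-0.002 -0.001 -0.7  ]
```

Request:
carry_out(
  steps=[
    [[0,0,0.5,0,0,-0.12],[0,0,1,0,0,-0.24],[0,0,1.5,0,0,-0.36],[0,0,2,0,0,-0.48],[0,0,2.5,0,0,-0.6],[0,0,3,0,0,-0.7],[0,0,3,0,0,-0.707],[0,0,3,0,0,-0.707],[0,0,3,0,0,-0.707]],
  ],
)

```text
time: 17.72
ee_pos: [0.3638, 0.2435, 0.1506]
eef_rot: [0.197, 0.98, -0.0, -0.0]
ft_force: [0.9, -0.3, -0.2]
width: 0.039
grip_force: 0.0
```

```bash
python3 go.py .3647,.2433,.031,67.7;  python3 - <<'E'
from meas import *
im=np.ascontiguousarray(r.camera("top")[:,:,::-1]);cv2.imwrite("pics/top5.png",cv2.resize(im[170:270,170:400],None,fx=3.4,fy=3.4))
E
```

```text
t 17.7167 p [0.3638 0.2435 0.1506] beta 67.3 zax [-0.001 -0.001 -1.   ] q [-1.04 -0.04  0.35  2.04  0.02  1.14  0.47] w 0.039 gf 0.0 F [ 0.9 -0.3 -0.2]
.3647,.2433,.031,67.7 [-0.09  0.03 11.96] [-0.001 -0.    -0.008]
```

View pics/top5.png

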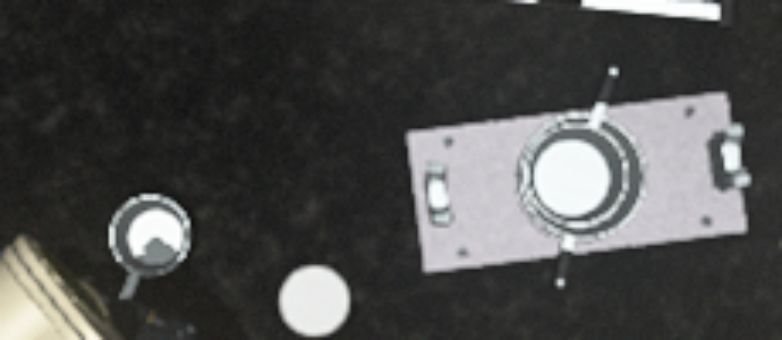

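The medium pan is nested in the large one, rim centre near crop (576,178), handle tip at (613,72), opposite the large handle. Next is the small pan.

Request:
carry_out(
  steps=[
    [[-0.05,0,4,0,0,0],[-0.05,0,7.5,0,0,0],[-0.05,0,10,0,0,0],[-0.05,0,11.5,0,0,0],[-0.05,0,12,0,0,0],[-0.05,0,12,0,0,0],[-0.05,0,12,0,0,0]],
  ],
)

```text
time: 18.35
ee_pos: [0.365, 0.2438, 0.0317]
eef_rot: [0.196, 0.981, 0.0, 0.0]
ft_force: [-0.7, -0.4, 0.2]
width: 0.039
grip_force: 0.0
```

Request:
carry_out(
  steps=[
    [[0,0,0,0,0,0],[0,0,0,0,0,0],[0,0,0,0,0,0],[0,0,0,0,0,0],[0,0,0,0,0,0],[0,0,0,0,0,0],[0,0,0,0,0,0],[0,0,0,0,0,0]],
  ],
  hand=1,
)

```text
time: 19.02
ee_pos: [0.3645, 0.2436, 0.031]
eef_rot: [0.196, 0.981, 0.0, 0.0]
ft_force: [-1.3, 1.1, 2.3]
width: 0.0114
grip_force: 49.9
```

Request:
carry_out(
  steps=[
    [[0,0,-1,0,0,0],[0,0,-3,0,0,0],[0,0,-6,0,0,0],[0,0,-9,0,0,0],[0,0,-12,0,0,0],[0,0,-15,0,0,0],[0,0,-16,0,0,0],[0,0,-16,0,0,0],[0,0,-16,0,0,0]],
  ],
)

```text
time: 19.77
ee_pos: [0.3644, 0.2433, 0.1906]
eef_rot: [0.196, 0.981, 0.0, -0.0]
ft_force: [-0.2, -0.3, -1.6]
width: 0.0116
grip_force: 49.9
```

```bash
python3 - <<'E'
from h import *
c=onz("top",170+576.5/3.4-.5,170+178.5/3.4-.5,.062);print(c)
for h in(48,): print(c[:2]+.092*np.array([np.cos(np.radians(h)),np.sin(np.radians(h))]))
E
python3 go.py .558,-.136,.19,-42
```

```text
[ 0.49471641 -0.1975886   0.062     ]
[ 0.55627642 -0.12921927]
t 19.7667 p [0.3644 0.2433 0.1906] beta 67.4 zax [ 0.  0. -1.] q [-1.05 -0.08  0.35  1.99  0.03  1.23  0.46] w 0.0116 gf 49.940753895789385 F [-0.2 -0.3 -1.6]
.558,-.136,.19,-42 [-32.44 -27.59   0.05] [ 0.   -0.    1.91]
```

```bash
python3 - <<'E'
from h import *
im=cv2.imread("pics/top5.png");g=im.min(2)
for t in(230,245):
    n,l,s,c=cv2.connectedComponentsWithStats((g>t).astype('u1'))
    for i in range(1,n):
        if s[i][4]>800 and 500<c[i][0]<650:
            x,y,w,h,a=s[i];print(t,s[i],c[i],onz("top",170+(c[i][0]+.5)/3.4-.5,170+(c[i][1]+.5)/3.4-.5,.016))
print(g[178,505:650].tolist())
print(g[110:250,576].tolist())
E
```

```text
230 [ 536  143   71   70 3960] [570.99217172 177.47828283] [ 0.49857674 -0.19801872  0.016     ]
245 [538 144  42  66 880] [552.36136364 172.94090909] [ 0.50339427 -0.17996283  0.016     ]
[198, 199, 200, 200, 201, 201, 202, 200, 197, 194, 185, 166, 147, 128, 127, 127, 126, 146, 179, 212, 236, 226, 215, 205, 179, 150, 120, 117, 154, 192, 229, 235, 241, 247, 249, 248, 247, 247, 246, 246, 245, 245, 245, 245, 245, 245, 246, 246, 246, 246, 246, 246, 246, 246, 246, 246, 246, 246, 246, 245, 245, 245, 245, 245, 245, 245, 246, 246, 246, 246, 245, 245, 245, 245, 245, 245, 246, 246, 246, 246, 245, 245, 245, 245, 245, 245, 245, 245, 245, 245, 244, 244, 244, 245, 245, 245, 245, 246, 246, 245, 243, 242, 228, 208, 187, 165, 140, 116, 91, 86, 87, 87, 87, 87, 87, 87, 109, 131, 153, 161, 160, 158, 153, 135, 116, 98, 94, 94, 94, 94, 94, 93, 93, 93, 93, 93, 105, 125, 146, 164, 175, 186, 197, 199, 200]
[116, 149, 183, 216, 227, 224, 221, 211, 173, 135, 97, 107, 128, 149, 163, 165, 168, 171, 149, 127, 105, 96, 97, 97, 98, 96, 95, 94, 121, 156, 191, 216, 228, 239, 251, 249, 248, 246, 246, 245, 245, 245, 245, 245, 245, 245, 244, 244, 244, 244, 244, 244, 244, 244, 245, 245, 244, 243, 243, 243, 244, 245, 245, 245, 246, 246, 245, 245, 245, 245, 245, 245, 245, 245, 245, 245, 245, 244, 244, 244, 244, 244, 244, 244, 244, 244, 245, 245, 245, 246, 245, 245, 245, 245, 244, 244, 244, 245, 246, 246, 245, 244, 244, 225, 206, 187, 159, 124, 89, 70, 112, 153, 195, 212, 222, 233, 225, 191, 158, 124, 109, 95, 81, 91, 118, 145, 168, 179, 189, 200, 197, 191, 185, 182, 185, 188, 191, 194, 198, 201]
```

```bash
python3 go.py .5596,-.1316,.19,-42.3
```

```text
t 19.7667 p [0.3644 0.2433 0.1906] beta 67.4 zax [ 0.  0. -1.] q [-1.05 -0.08  0.35  1.99  0.03  1.23  0.46] w 0.0116 gf 49.940753895789385 F [-0.2 -0.3 -1.6]
.5596,-.1316,.19,-42.3 [-32.42 -27.12   0.05] [ 0.    -0.     1.915]
```

Request:
carry_out(
  steps=[
    [[-1,-0.8,0,0,0,0.06],[-2.8,-2.3,0,0,0,0.17],[-4.7,-3.9,0,0,0,0.28],[-6.7,-5.6,0,0,0,0.4],[-8.7,-7.3,0,0,0,0.52],[-10.7,-9,0,0,0,0.64],[-12.7,-10.6,0,0,0,0.76],[-14.8,-12.4,0,0,0,0.88],[-16.8,-14,0,0,0,1],[-18.8,-15.7,0,0,0,1.12],[-20.8,-17.4,0,0,0,1.24],[-22.9,-19.1,0,0,0,1.36],[-24.9,-20.8,0,0,0,1.48],[-26.9,-22.5,0,0,0,1.6],[-28.9,-24.2,0,0,0,1.72],[-31,-25.9,0,0,0,1.83],[-32.2,-26.9,0,0,0,1.9],[-32.42,-27.12,0,0,0,1.915],[-32.42,-27.12,0,0,0,1.915],[-32.42,-27.12,0,0,0,1.915]],
  ],
)

```text
time: 21.43
ee_pos: [0.559, -0.1308, 0.1895]
eef_rot: [0.914, 0.405, -0.001, -0.001]
ft_force: [0.0, 0.4, -1.1]
width: 0.012
grip_force: 49.9
```

```bash
python3 go.py .5596,-.1316,.048,-42.3
```

```text
t 21.4333 p [ 0.559  -0.1308  0.1895] beta -42.2 zax [-0.002  0.    -1.   ] q [-0.52  0.3   0.82  1.68 -0.23  1.26 -0.39] w 0.012 gf 49.94106609374285 F [ 0.   0.4 -1.1]
.5596,-.1316,.048,-42.3 [ 0.    0.13 14.15] [-0.002  0.002  0.002]
```

Request:
carry_out(
  steps=[
    [[0,0,2,0,0,0],[0,0,5,0,0,0],[0,0,7.5,0,0,0],[0,0,9,0,0,0],[0,0,9,0,0,0],[0,0,10,0,0,0],[0,0,11.2,0,0,0],[0,0,12.4,0,0,0],[0,0,13.3,0,0,0],[0,0,13.9,0,0,0],[0,0,14.1,0,0,0],[0,0,14.1,0,0,0]],
  ],
)

```text
time: 22.43
ee_pos: [0.5596, -0.1315, 0.0493]
eef_rot: [0.915, 0.404, -0.0, -0.0]
ft_force: [0.3, 0.6, -1.6]
width: 0.0115
grip_force: 49.9
```

Request:
carry_out(
  steps=[
    [[0,0,0.07,0,0,0],[0,0,0.1,0,0,0],[0,0,0.1,0,0,0]],
  ],
)

```text
time: 22.68
ee_pos: [0.5601, -0.1315, 0.0492]
eef_rot: [0.915, 0.404, 0.0, 0.0]
ft_force: [-0.1, -0.2, -0.6]
width: 0.0113
grip_force: 49.9
```

Request:
carry_out(
  steps=[
    [[0,0,0.1,0,0,0],[0,0,0.17,0,0,0],[0,0,0.17,0,0,0],[0,0,0.17,0,0,0]],
  ],
)

```text
time: 23.02
ee_pos: [0.56, -0.1314, 0.0473]
eef_rot: [0.915, 0.404, 0.0, 0.0]
ft_force: [0.1, 0.1, 0.0]
width: 0.0117
grip_force: 49.9
```

Request:
carry_out(
  steps=[
    [[0,0,0.06,0,0,0],[0,0,0.1,0,0,0],[0,0,0.1,0,0,0]],
  ],
)

```text
time: 23.27
ee_pos: [0.5604, -0.1311, 0.0465]
eef_rot: [0.914, 0.405, 0.001, 0.0]
ft_force: [1.0, 2.2, 5.4]
width: 0.0115
grip_force: 49.9
```

Request:
carry_out(
  steps=[
    [[0,0,0,0,0,0],[0,0,0,0,0,0],[0,0,0,0,0,0],[0,0,0,0,0,0],[0,0,-1,0,0,0],[0,0,-4,0,0,0],[0,0,-8,0,0,0],[0,0,-11,0,0,0],[0,0,-12,0,0,0],[0,0,-12,0,0,0],[0,0,-12,0,0,0]],
  ],
  hand=0,
)

```text
time: 24.18
ee_pos: [0.5599, -0.1313, 0.1664]
eef_rot: [0.915, 0.405, 0.0, -0.0]
ft_force: [-0.9, -0.3, -1.0]
width: 0.0433
grip_force: 0.0
```

```bash
python3 go.py .6788,-.1923,.12,-6.6 .6788,-.1923,.018,-6.6
```

```text
t 24.1833 p [ 0.5599 -0.1313  0.1664] beta -42.3 zax [ 0.001  0.    -1.   ] q [-0.52  0.33  0.81  1.71 -0.25  1.21 -0.38] w 0.0433 gf 0.0 F [-0.9 -0.3 -1. ]
.6788,-.1923,.12,-6.6 [ 3.48 12.9   4.64] [ 0.001 -0.001 -0.623]
.6788,-.1923,.018,-6.6 [ 3.47 12.9  14.84] [ 0.001 -0.001 -0.623]
```

Request:
carry_out(
  steps=[
    [[0.5,2.5,0,0,0,-0.12],[1.2,5,0,0,0,-0.24],[2,7.5,1,0,0,-0.36],[2.8,10,2,0,0,-0.48],[3.47,12.5,4,0,0,-0.6],[3.47,12.9,4,0,0,-0.623],[3.47,12.9,4,0,0,-0.623],[3.47,12.9,4,0,0,-0.623],[3.47,12.9,4,0,0,-0.623]],
  ],
)

```text
time: 24.93
ee_pos: [0.6781, -0.1922, 0.1266]
eef_rot: [0.747, 0.665, 0.0, -0.0]
ft_force: [0.4, 0.3, -1.0]
width: 0.0436
grip_force: 0.0
```

```bash
python3 go.py .6788,-.1923,.018,-6.6;  python3 - <<'E'
from meas import *
im=np.ascontiguousarray(r.camera("top")[:,:,::-1]);s=np.ascontiguousarray(r.camera("side")[:,:,::-1])
a=cv2.resize(im[150:270,280:400],None,fx=4.5,fy=4.5)[:,:400];b=cv2.resize(s[190:340,180:300],None,fx=3.33,fy=3.6)[:540]
a=cv2.resize(im[150:270,280:400],(400,400));b=cv2.resize(s[200:350,190:340],(400,400))
cv2.imwrite("pics/both6.png",np.hstack([a,b]))
E
```

```text
t 24.9333 p [ 0.6781 -0.1922  0.1266] beta -6.7 zax [ 0.  0. -1.] q [-0.2   0.63  0.62  1.36 -0.37  1.26  0.33] w 0.0436 gf 0.0 F [ 0.4  0.3 -1. ]
.6788,-.1923,.018,-6.6 [-0.    0.07 10.86] [ 0.    -0.    -0.002]
```

View pics/both6.png

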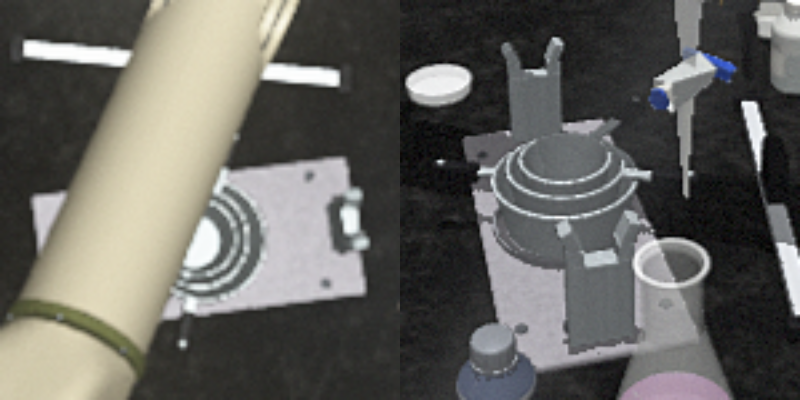

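The side view shows the nest level, with three stepped rims and three fanned handles. Next is the bar.

Request:
carry_out(
  steps=[
    [[0,0,4,0,0,0],[0,0,7,0,0,0],[0,0,9,0,0,0],[0,0,10.3,0,0,0],[0,0,10.8,0,0,0],[0,0,10.8,0,0,0],[0,0,10.8,0,0,0]],
  ],
)

```text
time: 25.62
ee_pos: [0.6794, -0.1927, 0.0197]
eef_rot: [0.747, 0.665, 0.001, 0.001]
ft_force: [-0.3, 0.5, -0.3]
width: 0.0434
grip_force: 0.0
```

Request:
carry_out(
  steps=[
    [[0,0,0,0,0,0],[0,0,0,0,0,0],[0,0,0,0,0,0],[0,0,0,0,0,0],[0,0,0,0,0,0],[0,0,0,0,0,0],[0,0,0,0,0,0]],
  ],
  hand=1,
)

```text
time: 26.2
ee_pos: [0.6788, -0.1925, 0.0184]
eef_rot: [0.747, 0.665, 0.0, 0.0]
ft_force: [-0.4, 0.4, 2.2]
width: 0.018
grip_force: 50.0
```

Request:
carry_out(
  steps=[
    [[0,0,-1,0,0,0],[0,0,-3,0,0,0],[0,0,-6,0,0,0],[0,0,-9,0,0,0],[0,0,-12,0,0,0],[0,0,-13,0,0,0],[0,0,-13,0,0,0],[0,0,-13,0,0,0]],
  ],
)

```text
time: 26.87
ee_pos: [0.6784, -0.1924, 0.1476]
eef_rot: [0.747, 0.665, 0.0, -0.0]
ft_force: [-0.7, 0.5, -2.2]
width: 0.018
grip_force: 50.0
```

```bash
python3 go.py .4953,-.2043,.148,6;python3 - <<'E'
from h import *
im=np.ascontiguousarray(r.camera("top")[:,:,::-1]);cv2.imwrite("pics/top7.png",cv2.resize(im[130:270,260:420],None,fx=3,fy=3))
# white bar pixels at height
g=im.min(2).copy();z=.13+.012
m=np.zeros_like(g);m[135:188,275:395]=(g[135:188,275:395]>150)
# exclude arm (beige: b much lower than r)
m[(im[:,:,2].astype(int)-im[:,:,0])>8]=0
n,l,s,c=cv2.connectedComponentsWithStats(m.astype('u1'))
W=[]
for i in range(1,n):
    if s[i][4]>60: print(s[i],c[i]); q=np.argwhere(l==i)[:,::-1];W+= [onz("top",*a,z)[:2] for a in q]
W=np.array(W,'f4');L=cv2.fitLine(W,cv2.DIST_HUBER,0,.01,.01).ravel();t=(W-L[2:])@L[:2];print("dir",np.degrees(np.arctan2(L[1],L[0])),"mid",L[2:]+L[:2]*(t.max()+t.min())/2,t.max()-t.min())
E
```

```text
t 26.8667 p [ 0.6784 -0.1924  0.1476] beta -6.6 zax [-0.  0. -1.] q [-0.2   0.62  0.63  1.34 -0.36  1.3   0.33] w 0.018 gf 49.993498739786446 F [-0.7  0.5 -2.2]
.4953,-.2043,.148,6 [ -3.28 -18.05  -0.04] [-0.   -0.   -0.22]
[287 155  36   8 184] [304.67934783 158.26086957]
[363 162  27   7 137] [376.18248175 165.05109489]
dir 83.38771 mid [ 0.6784566  -0.19173414] 0.31964707
```

View pics/top7.png

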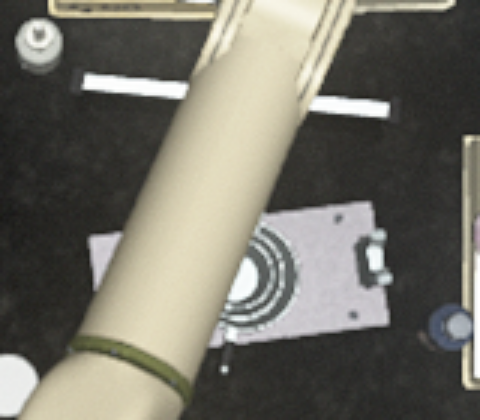

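The bar is held level and centred on the tool, with its ends at crop (80,80) and (392,110). Next I'll move it above the keepers.

Request:
carry_out(
  steps=[
    [[-0.1,-0.7,0,0,0,-0.01],[-0.5,-2.7,0,0,0,-0.035],[-1,-5.5,0,0,0,-0.07],[-1.5,-8.2,0,0,0,-0.1],[-2,-11,0,0,0,-0.135],[-2.5,-13.7,0,0,0,-0.17],[-3,-16.2,0,0,0,-0.2],[-3.2,-17.7,0,0,0,-0.215],[-3.28,-18.05,0,0,0,-0.22],[-3.28,-18.05,0,0,0,-0.22],[-3.28,-18.05,0,0,0,-0.22]],
  ],
)

```text
time: 27.83
ee_pos: [0.4958, -0.2039, 0.1476]
eef_rot: [0.669, 0.743, 0.0, -0.0]
ft_force: [-0.3, 0.9, -1.2]
width: 0.0177
grip_force: 50.0
```

```bash
python3 go.py .4953,-.2043,.097,6;python3 - <<'E'
from h import *
im=np.ascontiguousarray(r.camera("top")[:,:,::-1]);s=np.ascontiguousarray(r.camera("side")[:,:,::-1])
a=cv2.resize(im[180:260,270:400],(520,320),interpolation=2);b=cv2.resize(s[190:350,190:310],(240,320),interpolation=2)
cv2.imwrite("pics/both8.png",np.hstack([a,b]))
E
```

```text
t 27.8333 p [ 0.4958 -0.2039  0.1476] beta 6.0 zax [-0.  0. -1.] q [-0.29  0.22  0.67  1.82 -0.15  1.15  0.54] w 0.0177 gf 49.993728306144476 F [-0.3  0.9 -1.2]
.4953,-.2043,.097,6 [-0.04 -0.05  5.06] [-0.    -0.     0.001]
```

View pics/both8.png

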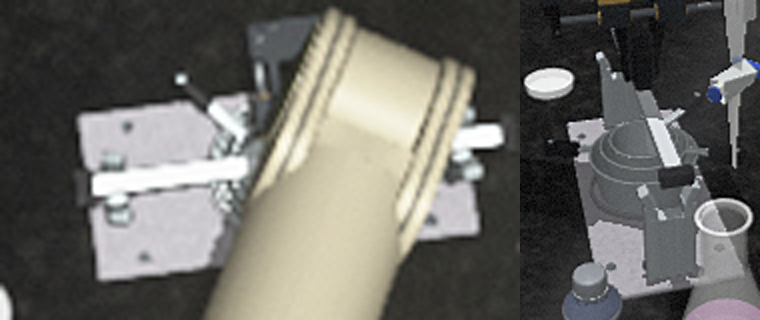

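```bash
python3 - <<'E'
from h import *
for a,z in(((115.5,186),.11),((115.5,181.5),.142),((468,143),.11),((468,139),.142)): print(a,onz("top",270+a[0]/4-.4,180+a[1]/4-.4,z).round(4))
E
```

```text
(115.5, 186) [ 0.4811 -0.0642  0.11  ]
(115.5, 181.5) [ 0.4825 -0.0631  0.142 ]
(468, 143) [ 0.5091 -0.3426  0.11  ]
(468, 139) [ 0.5096 -0.3362  0.142 ]
```

The bar is aligned with both notches to about 1 mm, so I'll lower it.

Request:
carry_out(
  steps=[
    [[0,-0.1,1,0,0,0],[0,-0.1,2,0,0,0],[0,-0.1,3,0,0,0],[0,-0.1,4,0,0,0],[0,-0.1,4.7,0,0,0],[0,-0.1,5,0,0,0],[0,-0.1,5,0,0,0],[0,-0.1,5,0,0,0]],
  ],
)

```text
time: 28.6
ee_pos: [0.4946, -0.2047, 0.0982]
eef_rot: [0.669, 0.743, -0.0, 0.0]
ft_force: [0.2, 0.3, -1.4]
width: 0.0177
grip_force: 50.0
```

Request:
carry_out(
  steps=[
    [[0,0,0.08,0,0,0],[0,0,0.15,0,0,0],[0,0,0.15,0,0,0]],
  ],
)

```text
time: 28.85
ee_pos: [0.4947, -0.2045, 0.0968]
eef_rot: [0.669, 0.743, 0.0, 0.0]
ft_force: [0.2, 0.8, -1.0]
width: 0.0174
grip_force: 50.0
```

Next I'll release so it drops the last fraction of a millimetre, then retreat upward.

Request:
carry_out(
  steps=[
    [[0,0,0.05,0,0,0],[0,0,0.05,0,0,0],[0,0,0.05,0,0,0],[0,0,0.05,0,0,0],[0,0,-1,0,0,0],[0,0,-3,0,0,0],[0,0,-6,0,0,0],[0,0,-9,0,0,0],[0,0,-12,0,0,0],[0,10,-15,0,0,0],[0,14,-15,0,0,0],[0,18,-15,0,0,0],[0,22,-15,0,0,0],[0,25,-15,0,0,0],[0,25,-15,0,0,0]],
  ],
  hand=0,
)

```text
time: 30.1
ee_pos: [0.7422, -0.1776, 0.2474]
eef_rot: [0.669, 0.744, 0.0, 0.0]
ft_force: [1.3, -1.1, 0.7]
width: 0.0434
grip_force: 0.0
```

```bash
python3 - <<'E'
from h import *
im=np.ascontiguousarray(r.camera("top")[:,:,::-1]);s=np.ascontiguousarray(r.camera("side")[:,:,::-1])
a=cv2.resize(im[180:260,270:400],(487,300),interpolation=2);b=cv2.resize(s[200:350,190:340],(300,300),interpolation=2)
cv2.imwrite("pics/both9.png",np.hstack([a,b]))
E
python3 go.py
```

```text
t 30.2 p [ 0.7455 -0.1747  0.2414] beta 6.4 zax [-0.004 -0.001 -1.   ] q [-0.14  0.72  0.62  0.97 -0.39  1.55  0.47] w 0.0436 gf 0.0 F [ 0.1  0.5 -1.8]
```

View pics/both9.png

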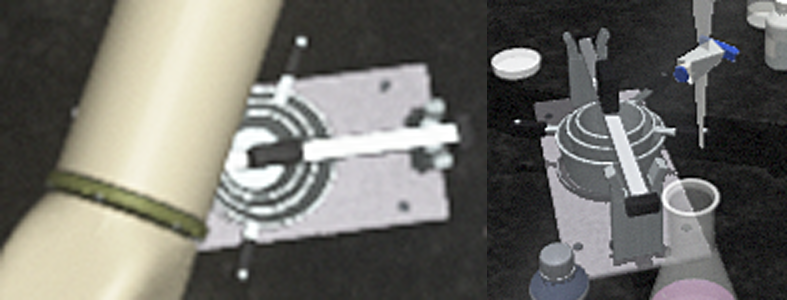

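The tab is up and the bar looks to be in both forks. I'll check the end heights numerically.

```bash
python3 - <<'E'
from h import *
C=np.array([.4953,-.2043]);d=np.array([np.cos(np.radians(96)),np.sin(np.radians(96))])
for t in(-.159,.159,.173):
  for z in(.09,.105): 
    P=[*(C+t*d),z];q=pix("side",P);print(t,z,"side crop",487+(q[0]-190)*2,(q[1]-200)*2)
s=np.ascontiguousarray(r.camera("side")[:,:,::-1])
cv2.imwrite("pics/side10.png",cv2.resize(s[200:310,215:290],None,fx=5,fy=5,interpolation=2))
E
```

```text
-0.159 0.09 side crop 640.0299632653683 193.2431864100065
-0.159 0.105 side crop 639.7641202620554 179.69263088047148
0.159 0.09 side crop 584.4543578669249 37.937066594320925
0.159 0.105 side crop 583.8832011222353 27.25271593471166
0.173 0.09 side crop 582.735146624571 33.132727977058664
0.173 0.105 side crop 582.1595163905783 22.55060369440224
```

View pics/side10.png

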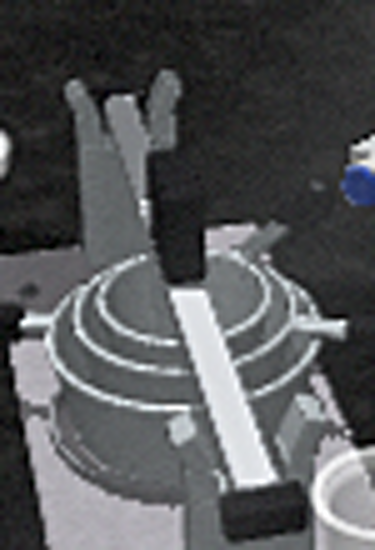

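Both ends match the fully seated height: near end at row 193, far end at row 38, as predicted. The nest is level under the bar.

```bash
python3 -c "
from bench import r
print(r.close_job())"
```

```text
the job is handed in; nothing more can be done
None
```

The job is handed in at about 30 s: the three casseroles are nested level in the carrier's ring with their handles fanned out, and the drop bar is seated in both notches, tab up; the other things on the bench were not touched.

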